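# Feed a carving blank along the sanding-board fence

## Robot

A 6-joint arm with a two-finger parallel gripper is mounted at the origin on the work surface. World frame = base frame: x ahead of the robot, y to its left, z up, the work surface at z = 0. Lengths are in m, angles in rad, forces in N, time in s.
With the tool pointing down it reaches from about 0.3 to 0.875 m from the base axis. Payload 4.2 kg.
Tool frame: the origin (TCP) lies at the very end of the fingers, on their centre line; the grasp point (between the pads) lies 19 mm behind it (arm.grip_depth is the distance from the TCP to the grasp point, in m); z points along the fingers, x is the direction in which the jaws open and shut, and the axes are right-handed (so a half turn about z gives the same grasp; the last joint's range is limited). The gripper opens to 85 mm and grips with 20 to 120 N. Pads are 22 mm wide; open, the fingers measure 114 mm over their backs; the gripper's body (76 mm by 85 mm) begins 54 mm behind the grasp point. The pads swing forward as they close: fully open they stand 13 mm farther back than shut.
Start: joints at [1.206, 0.32, 1.565, -0, 1.257, -0.02], TCP at [0.194, 0.541, 0.231] pointing down, gripper open.
Joint ranges: [-3.11, 3.11], [-0.84, 2.01], [0.21, 2.61], [-1.34, 4.49], [0.05, 2.63], [-2.56, 2.56]. Speed limits (rad/s): [2.57, 2.57, 3.14, 3.14, 3.14, 3.14].

## Interface

Orientations are given as a unit quaternion [x, y, z, w].
In Python, from rig import status, read_camera, get_calibration, job, arm gives the robot as it stands.
- The arm moves only by the tool arm_command, never from a script. Its argument "targets" is a list of rows, each a list of 7 numbers: the opening in per cent of the stroke, from 0 (shut) to 100 (fully open), then the shift along the tool's x, y, z in mm, then the turn, a rotation vector about the tool's x, y, z in degrees. In form: [[gripper, dx, dy, dz, wx, wy, wz], ...]. A call has 1 to 20 rows; each row is the pose to reach, as a shift and turn from the pose commanded when the call began, along the tool's axes at that moment; what a row does not reach only later rows make up. A row lasts 1/8 s, in which the tool goes at most 62.5 mm and 10.7 degrees, less where a joint would pass 70% of its speed; a pose out of reach is approached as far as the arm can. A call with a gripper value outside its range is refused whole. The fingers move at their own pace and stop on an object; the grip force is fixed at half the most. Time passes only in rows, so rows that repeat a pose let the fingers close. It gives the time, the measured TCP pose, the force and the opening at its end, in the units of the state.
- status.get_obs(): the state, without advancing time (a new reading comes with each control period).
- read_camera(name): name is "scene" or "top" or "wrist"; returns the picture (384x512x3 uint8, red, green, blue); there is no depth.
- get_calibration(name): a dict with "mtx" (3x3 intrinsics, pixels), "rvec" (rotation vector, rad) and "tvec" (3), from world to camera coordinates, as OpenCV has them; the wrist camera has in their place "hand_eye" (4x4, takes a point from camera to tool coordinates, whose origin is the TCP and whose axes are the tool frame's). Camera axes: x right, y down, z forward; pixel columns grow to the right and rows downward; lengths in m; the calibration is good to about 2 mm. The wrist camera is an equidistant fisheye: a pixel r from the principal point sees the ray r / f radians off the axis. A picture is of the moment at which its call begins: read the wrist's pose just before it. get_calibration takes no time and is no camera call.
- job.hand_in(): hands the job in, once; it reports no verdict.
The state is a dict: "time_s": time; "joint_positions": joint angles; "dq": joint speeds; "tau": joint torques, N m; "eef_pos": TCP position; "ee_rot": TCP orientation; "ft_force": force on the tool from outside, world axes, zero at the start; "torque": the same for the moment, N m; "grip_width": finger opening in m.
Only numpy, scipy, OpenCV 4.12 (cv2) and the standard library are available. Lean on these libraries where they do the work, as an engineer would, in place of code of your own. Each camera call takes 0.05 s, during which the arm holds its last target. There are 200 camera calls.

## Task

Take the push stick from its tray and with its notched foot press the carving blank sideways flat against the fence of the sanding board, then feed it along the fence over the dark abrasive strip, keeping it lightly pressed to the fence all the way, until it bears firmly on the end stop; never press it on the fence or the stop with more than about 15 N, and do not touch the blank with the gripper. Leave the blank there against fence and stop, stand the push stick upright back in its tray and let go, without disturbing the other things on the bench.

Things in the scene. Friction and masses are not known exactly. Their poses are not given: they have to be found in the camera images.
- board: sanding board fixed to the bench, plywood, 200 (x) x 400 (y) x 18 mm; origin under its centre, working surface at z = 18 mm of its frame. Feed direction is its +y; the fence runs along its +x side, the end stop stands at its +y end. The dark flush abrasive strip covers its y from -10 to +100 mm.
- fence: fence clamps, 2 blocks on the board; origin on the working surface at x = 40, y = 0 mm of the board, axes as the board's. They carry an aluminium bar 380 long (y), 18 wide, 25 mm tall, parallel to the board's y. Its working face (towards -x) is hand-set at x = 40 mm of the board give or take 8 mm; this pose does NOT show where: feel for it with the blank. The bar is stiff and stays put.
- stop: end stop, dark wooden block fixed on the board, 90 (x) x 24 (y) x 25 mm tall; origin on the working surface at the middle of its working face, which faces the board's -y, at x = -12 mm, y = 150 mm of the board. Rigid.
- blank: carving blank, loose brown wooden block with carved rosettes on top, 50 (x) x 110 (y) x 40 mm tall (rosettes add 5 mm), about 0.15 to 0.3 kg; origin under its centre. It starts on the board near its -y end, its long side roughly along the feed, 5 to 42 mm clear of the fence bar.
- stick: push stick upright in the tray, 0.14 kg, 130 mm tall: yellow shaft 18 x 18 mm on a red L foot 30 mm tall. Origin: underside of foot, on the shaft axis; z up. Foot arms 18 mm thick run along x (-22 to +45) and y (-22 to +75 mm). Their faces y = +9 and x = +9 mm form the notch for the blank's corner: turned as the board, the first pushes its -y end, the second presses its -x side. Grip 75-95 mm up.
- notch (a point): inner corner of the push stick's notch at the foot's underside, 9 mm in x and y from the stick's origin
- foot_mid (a point): middle of the push stick's foot at its underside, 11.5 mm in x and 26.5 mm in y from the stick's origin
- tray: shallow blue tray fixed to the bench, 106 (x) x 136 (y) mm outside, walls 6 mm thick and 13 mm tall, inner floor 94 x 124 mm at z = 6 mm; origin under its centre. It stands left or right of the board; the stick starts in it with its foot in the middle, turned as the tray.
- wax_jar: jar of wax, amber glass with brass lid, 66 mm across, 70 mm tall, origin under its centre; a bystander, leave alone
- mallet: carver's round wooden mallet standing on its head, 72 mm across, 203 mm tall, origin under its centre; a bystander, leave alone
- tortoise: small carved tortoise on a 70 x 110 mm base, 60 mm tall, origin under its centre; a bystander, leave alone
- chisel_a: chisel with a medium-brown handle, lying on the table near the robot; a bystander, leave alone
- chisel_b: chisel with a dark handle, lying on the table near the robot; a bystander, leave alone
- brush: bench brush lying beyond the board; a bystander, leave alone
- offcut: pale wooden offcut, 45 x 90 x 28 mm, beyond the board; a bystander, leave alone

How it is judged:
By the outcome, as a careful person would: the job done as asked, in the order asked, and still so for the second after the job is handed in, with the robot touching nothing.
It also fails if it takes over 72 s, if anything falls off the work surface, if the arm or the gripper's body presses on something with over 40 N, if the wrist force passes 120 N, or if a joint passes its speed limit or range.

## Working session

There is one attempt and no reset: what is moved stays moved. The work goes in short steps, Python scripts to look and compute and a tool call to move; the robot and the scene stay as the last step left them, time stands still between calls to the robot, and variables do not carry over. Pictures are saved under pics/ and viewed, about 8 in all and at most 12, crops included, and the job is handed in when it is done.

Besides the shell and the picture viewer there is one more tool, called as name(argument=value, ...), one argument or row to a line, values as JSON. arm_command: Moves the arm, as the interface text tells. Its arguments: {"type":"object","properties":{"targets":{"type":"array"}},"required":["targets"]}

```bash
ls; mkdir -p pics
python3 - <<'E'
from rig import status, read_camera, get_calibration
import cv2
print(status.get_obs())
for n in ("scene","top","wrist"):
    im=read_camera(n); cv2.imwrite(f"pics/{n}0.png",im[:,:,::-1])
    c=get_calibration(n); print(n,c)
E
```

```text
pics
{'time_s': 0.0, 'joint_positions': array([ 1.20600142e+00,  3.20321760e-01,  1.56567279e+00,  8.22865530e-06,
        1.25739771e+00, -2.00103307e-02]), 'dq': array([-6.08863828e-04,  2.70089833e-04,  9.99074138e-04,  1.37073546e-03,
       -4.18280132e-05,  1.57650268e-04]), 'tau': array([-1.89486673e-03, -4.15526319e+01, -2.34153235e+01, -2.17520906e-04,
        8.46996118e-03,  1.72554877e-05]), 'eef_pos': array([0.19418059, 0.54071825, 0.23046753]), 'ee_rot': array([ 8.17922751e-01,  5.75327353e-01, -7.48369537e-04,  4.99610011e-04]), 'ft_force': array([-0.74777891,  0.04241911,  0.26829827]), 'torque': array([0.06444616, 0.0278344 , 0.01110934]), 'grip_width': 0.0848333764585027}
scene {'mtx': array([[386.15041777,   0.        , 258.67248306],
       [  0.        , 386.15041777, 187.04960899],
       [  0.        ,   0.        ,   1.        ]]), 'rvec': array([ 1.3867593 ,  2.35182771, -0.72751484]), 'tvec': array([ 0.27125507, -0.37081581,  1.29729881])}
top {'mtx': array([[449.00819408,   0.        , 252.3664463 ],
       [  0.        , 449.00819408, 185.821895  ],
       [  0.        ,   0.        ,   1.        ]]), 'rvec': array([ 2.15512911, -2.12830313,  0.156228  ]), 'tvec': array([9.78167588e-06, 5.85759561e-01, 1.08751795e+00])}
wrist {'mtx': array([[297.31863964,   0.        , 251.67214837],
       [  0.        , 297.31863964, 188.53356468],
       [  0.        ,   0.        ,   1.        ]]), 'hand_eye': array([[ 9.99998758e-01, -1.38824018e-03, -7.46002492e-04,
         1.12478204e-03],
       [ 1.53534626e-03,  9.64958063e-01,  2.62399656e-01,
        -6.65569128e-02],
       [ 3.55587374e-04, -2.62400476e-01,  9.64958996e-01,
        -1.43588548e-01],
       [ 0.00000000e+00,  0.00000000e+00,  0.00000000e+00,
         1.00000000e+00]])}
```

View pics/top0.png

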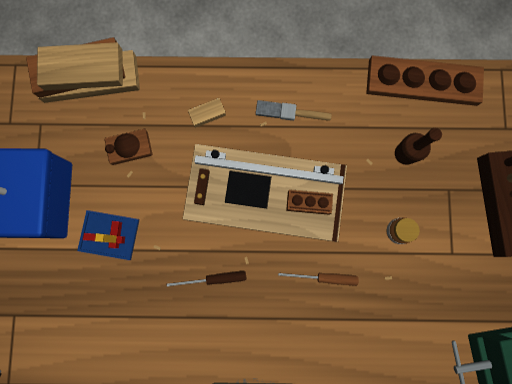

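View pics/scene0.png

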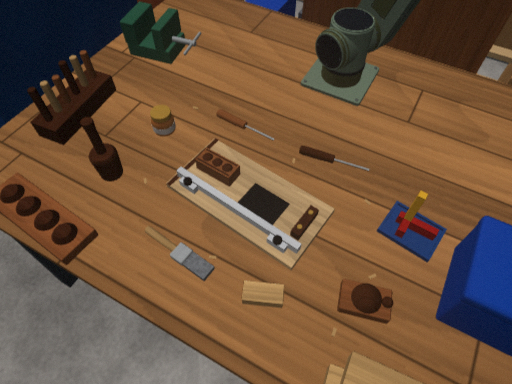

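Top view: board with corners near (196,145), (347,166), (338,241), (183,219), with the stop at its left, the fence at the top and the blank at about (310,202). The tray is at (108,235) with the stick's red L and yellow shaft. World +x is up in the picture and +y is left.

```bash
cat > h.py <<'E'
import numpy as np, cv2
from scipy.spatial.transform import Rotation as R
from rig import status, read_camera, get_calibration
def ray(name,uv,pose=None):
    c=get_calibration(name); uv=np.array(uv,float).reshape(-1,2); K=c["mtx"]
    if name=="wrist":
        p=(uv-K[:2,2])/K[0,0]; th=np.linalg.norm(p,axis=1)
        d=np.c_[p*np.sinc(th/np.pi)[:,None]**1,np.cos(th)]
        H=c["hand_eye"]; M=R.from_quat(pose[1]).as_matrix()
        return M@H[:3,3]+pose[0], (M@H[:3,:3]@d.T).T
    M=R.from_rotvec(c["rvec"]).as_matrix()
    d=np.c_[(uv-K[:2,2])/K[0,0],np.ones(len(uv))]
    return -M.T@c["tvec"], d@M
def cast(name,uv,z,pose=None):
    o,d=ray(name,uv,pose); return o+d*((z-o[2])/d[:,2])[:,None]
def proj(name,P):
    c=get_calibration(name); return cv2.projectPoints(np.array(P,float).reshape(-1,1,3),c["rvec"],c["tvec"],c["mtx"],None)[0].reshape(-1,2)
def wproj(P,pose):
    c=get_calibration("wrist"); H=c["hand_eye"]; M=R.from_quat(pose[1]).as_matrix()
    P=np.array(P,float).reshape(-1,3); q=((P-pose[0])@M-H[:3,3])@H[:3,:3]
    r=np.linalg.norm(q[:,:2],axis=1); th=np.arctan2(r,q[:,2])
    return c["mtx"][:2,2]+c["mtx"][0,0]*(th/r)[:,None]*q[:,:2]
def pose():
    o=status.get_obs(); return o["eef_pos"],o["ee_rot"]
def blobs(im,lo,hi,amin=30):
    h=cv2.cvtColor(im,cv2.COLOR_RGB2HSV); m=cv2.inRange(h,np.array(lo),np.array(hi))
    return [c for c in cv2.findContours(m,cv2.RETR_EXTERNAL,cv2.CHAIN_APPROX_NONE)[0] if cv2.contourArea(c)>amin]
def rect(P):
    (c,s,a)=cv2.minAreaRect((P[:,:2]*1000).astype(np.float32)); return np.round(c,1),np.round(s,1),round(a,1)
E
python3 - <<'E'
from h import *
im=cv2.imread("pics/top0.png")[:,:,::-1].copy(); ws=cv2.imread("pics/wrist0.png")
print("board",cast("top",[(196,145),(347,166),(338,241),(183,219)],.018).round(3).tolist())
for n,lo,hi,z in (("tray",(100,120,40),(125,255,255),.013),("red",(0,180,120),(8,255,255),.03),("yel",(20,170,150),(35,255,255),.08),("black",(0,0,0),(180,255,28),.018)):
    for c in blobs(im,lo,hi,15): 
        P=cast("top",c.reshape(-1,2),z); print(n,rect(P), c.reshape(-1,2).mean(0).round())
h=cv2.cvtColor(im,cv2.COLOR_RGB2HSV)
for u,v in ((108,247),(122,233),(107,238),(290,206),(333,206),(312,202),(250,190),(202,187),(270,205),(200,150)): print((u,v),h[v,u])
a=cv2.resize(im[135:265,75:355],None,fx=2.8,fy=2.8,interpolation=cv2.INTER_CUBIC)[:,:,::-1]
w=cv2.resize(ws,(420,315)); H=np.zeros((a.shape[0],0,3),np.uint8)
cv2.imwrite("pics/crop1.png",a)
print(proj("top",[[.194,.541,.231]]))
E
```

```text
board [[0.696, 0.156, 0.018], [0.645, -0.237, 0.018], [0.451, -0.211, 0.018], [0.502, 0.183, 0.018]]
tray (array([459.7, 374.3]), array([137.4, 103.4]), 80.9) [108. 235.]
tray (array([566.3, 574.9]), array([229.8, 190.4]), 0.7) [ 32. 194.]
red (array([433.7, 357. ]), array([ 9.9, 15.5]), 0.7) [112. 245.]
red (array([454.1, 416.4]), array([28.2, 15.1]), 85.6) [ 89. 237.]
red (array([465.5, 351.7]), array([54. , 25.4]), 14.5) [116. 232.]
yel (array([451.2, 373.3]), array([17.5, 17. ]), 84.1) [ 99. 237.]
black (array([ 128.8, -551.2]), array([31.2, 18.4]), 11.2) [481. 377.]
black (array([ 174.7, -589.3]), array([124.9, 108.5]), 9.8) [491. 350.]
black (array([580.7,  20.1]), array([106.7,  82.1]), 82.6) [247. 189.]
black (array([ 634.7, -177.6]), array([15.5, 18.6]), 89.4) [324. 169.]
black (array([ 663.1, -653.8]), array([18.1, 22.3]), 85.8) [508. 161.]
black (array([ 549. , -602.3]), array([262.5,  30.2]), 5.8) [491. 206.]
black (array([672.3, 107.3]), array([16. , 18.3]), 0.7) [215. 154.]
black (array([ 687. , -387.1]), array([70.5, 54.6]), 19.3) [405. 152.]
black (array([ 711. , -435.8]), array([24.5, 56.4]), 34.1) [423. 142.]
black (array([ 876.1, -538.7]), array([50. , 25.2]), 4.0) [458.  82.]
black (array([ 880.9, -471.5]), array([50.6, 22. ]), 5.0) [433.  80.]
black (array([ 890.7, -400.8]), array([18.7, 48. ]), 87.7) [406.  76.]
black (array([ 896.5, -336.2]), array([50.6, 23.3]), 1.8) [382.  74.]
(108, 247) [134 107  62]
(122, 233) [108 201 103]
(107, 238) [ 21 211 128]
(290, 206) [ 11 173  81]
(333, 206) [ 19 100 163]
(312, 202) [ 10 170  54]
(250, 190) [120  16  16]
(202, 187) [ 10 168  50]
(270, 205) [ 18 101 164]
(200, 150) [ 19 100 179]
[[-19.43543544 363.72621831]]
```

View pics/crop1.png

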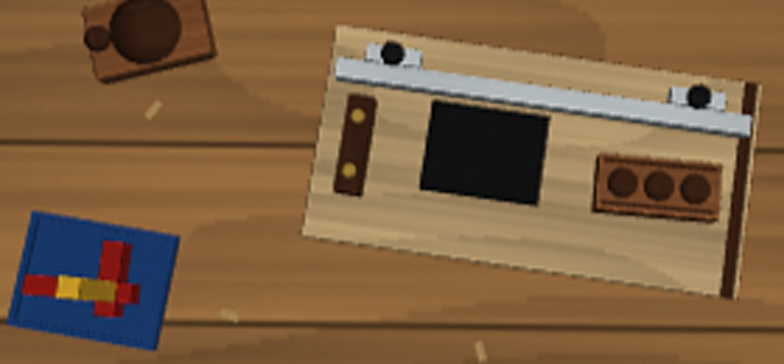

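View pics/wrist0.png

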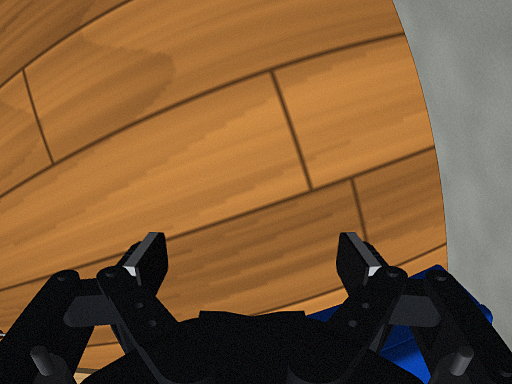

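The crop confirms the layout, with the L's long arm towards +y (left) and its short arm towards +x (up). The wrist view shows the open fingers, the bench and the blue box edge. Next I move over the stick for a close look.

arm_command(
  targets=[
    [100,-13,43,0,0,0,-2],
    [100,-27,86,0,0,0,-4],
    [100,-40,129,0,0,0,-6],
    [100,-54,171,0,0,0,-8],
    [100,-67,214,0,0,0,-10],
    [100,-80,257,0,0,0,-10.8],
    [100,-94,300,0,0,0,-10.8],
    [100,-94,300,0,0,0,-10.8],
    [100,-94,300,0,0,0,-10.8],
  ],
)

```text
time_s: 1.27
eef_pos: [0.4445, 0.3514, 0.231]
ee_rot: [0.76, 0.65, -0.0, -0.0]
ft_force: [0.2, 0.1, -0.4]
grip_width: 0.0855
```

Run:
```python
from h import *
np.set_printoptions(suppress=True)
p=pose(); im=read_camera("wrist"); cv2.imwrite("pics/w1.png",im[:,:,::-1]); np.savez("w1.npz",a=p[0],b=p[1])
print(p)
for n,lo,hi,z in (("tray",(100,120,40),(125,255,255),.013),("red",(0,170,90),(10,255,255),.036),("yel",(20,150,110),(35,255,255),.136)):
    for c in blobs(im,lo,hi,60):
        c=c.reshape(-1,2); print(n,rect(cast("wrist",c,z,p)),c.min(0),c.max(0))
```

```text
(array([0.44448215, 0.3513502 , 0.23100208]), array([ 0.76030737,  0.64956325, -0.00040447, -0.0003487 ]))
tray (array([794.4, 569.9]), array([85.8, 47.1]), 24.5) [387 324] [416 348]
tray (array([641.4, 662.3]), array([452.2, 318.1]), 13.4) [352 134] [511 316]
tray (array([460. , 375.3]), array([135.9, 106.4]), 80.7) [217 130] [327 213]
red (array([448.1, 338.5]), array([10.5, 16.7]), 80.8) [236 165] [245 179]
red (array([449.7, 387.3]), array([84.9, 28.7]), 74.3) [246 152] [317 177]
yel (array([440.5, 355.3]), array([17.7, 35.5]), 85.6) [244 164] [266 206]
```

View pics/w1.png

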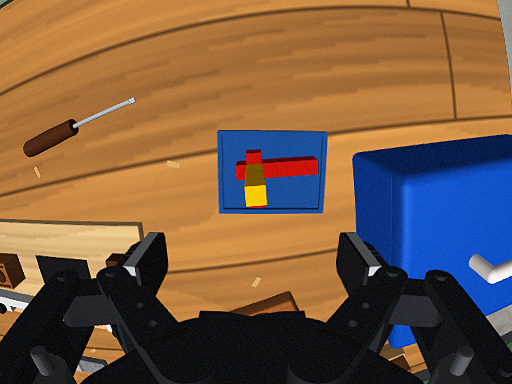

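The wrist view shows the tray at px 217–327 by 130–213, the yellow shaft top at about (256,195) and the red L. The big blue box stays clear of the right finger.

Run:
```python
from h import *
d=np.load("w1.npz"); p=(d["a"],d["b"]); im=cv2.imread("pics/w1.png")[:,:,::-1].copy()
for c in blobs(im,(22,150,190),(35,255,255),60): print(rect(cast("wrist",c.reshape(-1,2),.136,p)))
t=cv2.imread("pics/top0.png")[:,:,::-1].copy()
# stop & blank dark-brown blobs, strip
for z,box in ((.058,(285,185,338,218)),(.043,(190,160,215,212))):
    x0,y0,x1,y1=box
    for c in blobs(t[y0:y1,x0:x1],(5,130,20),(14,255,110),100): print(box,rect(cast("top",c.reshape(-1,2)+[x0,y0],z)))
```

```text
(array([449.5, 354.5]), array([17.1, 17.5]), 85.6)
(285, 185, 338, 218) (array([ 545.2, -133.8]), array([110.1,  51.2]), 85.6)
(190, 160, 215, 212) (array([583. , 135.9]), array([25.5, 89.6]), 82.4)
```

Run:
```python
from h import *
print(cast("top",[(99.3,237.9)],.136)*1000)
d=np.load("w1.npz"); p=(d["a"],d["b"]); im=cv2.imread("pics/w1.png")[:,:,::-1].copy()
m=np.zeros(im.shape[:2],np.uint8); cv2.drawContours(m,blobs(im,(0,170,150),(10,255,255),20),-1,255,-1)
# long-arm top face: bright red right of shaft, columns 270..312
ys,xs=np.nonzero(m); P=cast("wrist",np.c_[xs,ys],.036,p)[:,:2]*1000
s=(xs>268); c,sz,a=cv2.minAreaRect(P[s].astype(np.float32)); print(c,sz,a)
s2=(xs<246); print("stub",P[s2].min(0),P[s2].max(0)); s3=(xs>=246)&(xs<=266)&(ys<163); print("x stub",P[s3].min(0),P[s3].max(0))
cv2.imwrite("pics/c2.png",cv2.resize(im[120:220,205:340,::-1],None,fx=5,fy=5,interpolation=cv2.INTER_NEAREST))
```

```text
[[447.73611561 353.57605005 136.        ]]
(452.8888244628906, 399.9154052734375) (57.811729431152344, 17.46105194091797) 85.65437316894531
stub [439.0412615  333.08290491] [456.59779553 344.85936094]
x stub [427.2051606  346.76482475] [440.13051173 364.51950313]
```

View pics/c2.png

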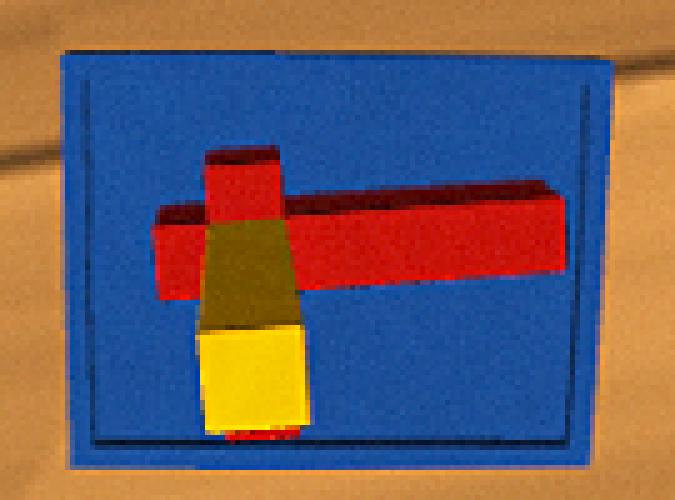

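The crop shows the stick turned by about -4.4°, against about -9.3° for the tray. Its shaft is at about (449, 354) mm. I turn to match it, go down and grip.

arm_command(
  targets=[
    [100,3.4,3.8,0,0,0,-4.6],
    [100,3.4,3.8,45,0,0,-4.6],
    [60,3.4,3.8,90,0,0,-4.6],
    [60,3.4,3.8,130,0,0,-4.6],
    [60,3.4,3.8,161,0,0,-4.6],
    [60,3.4,3.8,161,0,0,-4.6],
    [40,3.4,3.8,161,0,0,-4.6],
    [30,3.4,3.8,161,0,0,-4.6],
    [0,3.4,3.8,161,0,0,-4.6],
    [0,3.4,3.8,161,0,0,-4.6],
    [0,3.4,3.8,161,0,0,-4.6],
    [0,3.4,3.8,161,0,0,-4.6],
  ],
)

```text
time_s: 2.82
eef_pos: [0.45, 0.3548, 0.072]
ee_rot: [0.734, 0.68, 0.002, 0.0]
ft_force: [-1.4, 0.4, 6.2]
grip_width: 0.0173
```

The stick is gripped (width 17.3 mm). Next I lift it and carry it over the bench to above the -x/-y corner of the blank.

arm_command(
  targets=[
    [0,0,0,-15,0,0,0],
    [0,0,0,-50,0,0,0],
    [0,0,0,-90,0,0,0],
    [0,-20,3,-100,0,0,0],
    [0,-60,9,-100,0,0,1],
    [0,-105,16,-100,0,0,2],
    [0,-150,23,-100,0,0,3.1],
    [0,-195,29,-100,0,0,3.1],
    [0,-240,36,-100,0,0,3.1],
    [0,-285,43,-100,0,0,3.1],
    [0,-330,50,-100,0,0,3.1],
    [0,-375,57,-100,0,0,3.1],
    [0,-420,64,-100,0,0,3.1],
    [0,-465,70,-100,0,0,3.1],
    [0,-505,76,-100,0,0,3.1],
    [0,-535,81,-100,0,0,3.1],
    [0,-548,83,-100,0,0,3.1],
    [0,-548,83,-100,0,0,3.1],
    [0,-548,83,-100,0,0,3.1],
  ],
)

```text
time_s: 5.2
eef_pos: [0.4898, -0.1976, 0.17]
ee_rot: [0.751, 0.66, -0.0, -0.001]
ft_force: [1.0, 0.3, -1.6]
grip_width: 0.0171
```

Run:
```python
from h import *
p=pose(); o=status.get_obs(); print(p,o["ft_force"])
im=read_camera("wrist"); np.savez("w2.npz",a=p[0],b=p[1]); cv2.imwrite("pics/w2.png",im[:,:,::-1])
t=read_camera("top"); cv2.imwrite("pics/top2.png",t[:,:,::-1])
```

```text
(array([ 0.4897974 , -0.19762346,  0.17003156]), array([ 7.51371340e-01,  6.59879275e-01, -2.28037933e-05, -6.71651819e-04])) [ 1.01346702  0.3279502  -1.60867657]
```

View pics/w2.png

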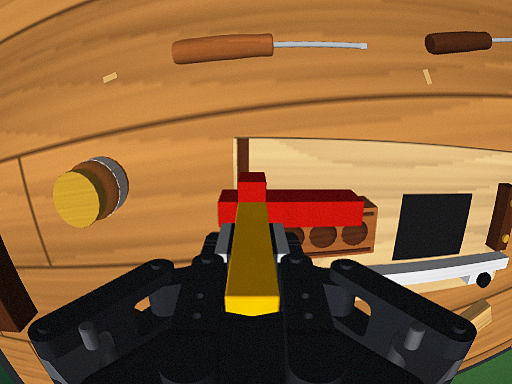

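The wrist view shows the stick held upright with its red foot at about (219–363, 172–230). The blank lies behind it at (300–375, 200–255), and the board's -y end carries a dark flush strip at (242,160).

Run:
```python
from h import *
d=np.load("w2.npz"); p=(d["a"],d["b"]); im=cv2.imread("pics/w2.png")[:,:,::-1].copy()
print("corner",cast("wrist",[(234,137)],.018,p)*1000)
P=[]
for c in blobs(im,(0,170,150),(10,255,255),20):
    c=c.reshape(-1,2); print(c.min(0),c.max(0),rect(cast("wrist",c,.134,p)))
# expected foot top corners if origin = TCP + off
M=R.from_euler("z",-7.4,degrees=True).as_matrix()
for off in ((0,0),(-1.2,-.6)):
    for q in ((-9,75),(9,75),(-9,-22),(-22,9),(-22,-9)):
        print(off,q,wproj((M@np.array([q[0],q[1],0])+[*off,0])/1000+[p[0][0],p[0][1],.134],p).round(1))
```

```text
corner [[ 448.75660018 -208.85656426   18.        ]]
[217 202] [236 226] (array([ 487.4, -212.5]), array([12.2, 16.5]), 82.7)
[238 182] [363 227] (array([ 490.8, -164.1]), array([87.2, 26.7]), 71.5)
(0, 0) (-9, 75) [[362.9 200.7]]
(0, 0) (9, 75) [[359.9 225.8]]
(0, 0) (-9, -22) [[215.5 201.5]]
(0, 0) (-22, 9) [[264.5 181.6]]
(0, 0) (-22, -9) [[235.5 181.6]]
(-1.2, -0.6) (-9, 75) [[362.  199.1]]
(-1.2, -0.6) (9, 75) [[359.1 224.3]]
(-1.2, -0.6) (-9, -22) [[214.3 199.8]]
(-1.2, -0.6) (-22, 9) [[263.3 179.8]]
(-1.2, -0.6) (-22, -9) [[234.3 179.9]]
```

arm_command(
  targets=[
    [0,0,0,35,0,0,0],
    [0,0,0,65,0,0,0],
    [0,0,0,80,0,0,0],
    [0,0,0,83,0,0,0],
    [0,0,0,83,0,0,0],
  ],
)

```text
time_s: 5.92
eef_pos: [0.491, -0.1987, 0.088]
ee_rot: [0.751, 0.66, 0.0, 0.001]
ft_force: [0.4, -0.4, -1.5]
grip_width: 0.0172
```

arm_command(
  targets=[
    [0,0,3,0,0,0,0],
    [0,0,6,0,0,0,0],
    [0,0,9,0,0,0,0],
    [0,0,12,0,0,0,0],
    [0,0,15,0,0,0,0],
    [0,0,18,0,0,0,0],
    [0,0,21,0,0,0,0],
    [0,0,23,0,0,0,0],
  ],
)

```text
time_s: 6.92
eef_pos: [0.5133, -0.2016, 0.0872]
ee_rot: [0.752, 0.66, -0.0, -0.0]
ft_force: [0.8, 0.2, -1.6]
grip_width: 0.0172
```

Run:
```python
from h import *
p=pose(); o=status.get_obs(); print(p,o["ft_force"],o["torque"])
t=read_camera("top"); cv2.imwrite("pics/top3.png",t[:,:,::-1])
s=read_camera("scene")
x=cv2.resize(t[140:250,170:360],None,fx=4,fy=4,interpolation=cv2.INTER_CUBIC); y=cv2.resize(s[130:270,150:350],(228,160))
cv2.imwrite("pics/c3.png",x[:,:,::-1]); cv2.imwrite("pics/s3.png",s[:,:,::-1])
```

```text
(array([ 0.51332236, -0.2016499 ,  0.08718056]), array([ 7.51580428e-01,  6.59641460e-01, -1.56416473e-07, -6.74726769e-05])) [ 0.80488167  0.22448189 -1.60149239] [-0.05002508  0.16574979  0.06516766]
```

View pics/c3.png

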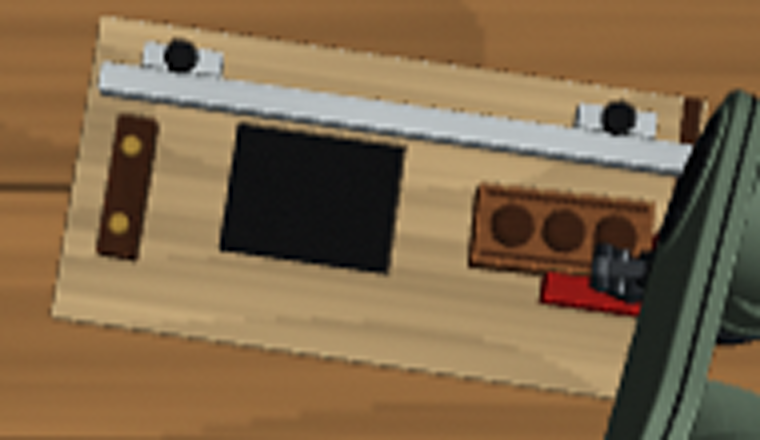

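The crop shows the foot's long arm (540–640, 275–310) against the blank's -x side, and the blank has moved about 13 mm towards the fence.

arm_command(
  targets=[
    [0,0,1.5,0,0,0,0],
    [0,0,3,0,0,0,0],
    [0,0,4.5,0,0,0,0],
    [0,0,6,0,0,0,0],
  ],
)

```text
time_s: 7.52
eef_pos: [0.5192, -0.2024, 0.0873]
ee_rot: [0.752, 0.66, 0.0, -0.0]
ft_force: [-0.1, 0.4, -1.7]
grip_width: 0.0176
```

arm_command(
  targets=[
    [0,0,1,0,0,0,0],
    [0,0,2,0,0,0,0],
    [0,0,3,0,0,0,0],
  ],
)

```text
time_s: 7.9
eef_pos: [0.5221, -0.2028, 0.0873]
ee_rot: [0.752, 0.66, 0.0, -0.0]
ft_force: [0.2, 0.2, -1.8]
grip_width: 0.0174
```

arm_command(
  targets=[
    [0,0,1,0,0,0,0],
    [0,0,2,0,0,0,0],
    [0,0,3,0,0,0,0],
  ],
)

```text
time_s: 8.28
eef_pos: [0.5251, -0.2032, 0.0873]
ee_rot: [0.752, 0.66, 0.0, -0.0]
ft_force: [-0.4, 1.2, -2.5]
grip_width: 0.0171
```

arm_command(
  targets=[
    [0,0,0.7,0,0,0,0],
    [0,0,1.4,0,0,0,0],
    [0,0,2,0,0,0,0],
  ],
)

```text
time_s: 8.65
eef_pos: [0.5271, -0.2035, 0.0873]
ee_rot: [0.752, 0.66, 0.0, 0.0]
ft_force: [-0.8, 0.4, -2.0]
grip_width: 0.0171
```

arm_command(
  targets=[
    [0,0,0.7,0,0,0,0],
    [0,0,1.4,0,0,0,0],
  ],
)

```text
time_s: 8.9
eef_pos: [0.5285, -0.2036, 0.0873]
ee_rot: [0.752, 0.66, 0.0, -0.0]
ft_force: [-0.8, 1.0, -2.1]
grip_width: 0.0172
```

arm_command(
  targets=[
    [0,0,0.7,0,0,0,0],
    [0,0,1.4,0,0,0,0],
  ],
)

```text
time_s: 9.15
eef_pos: [0.5299, -0.2038, 0.0873]
ee_rot: [0.752, 0.66, 0.0, -0.0]
ft_force: [-0.7, -0.1, -1.8]
grip_width: 0.0174
```

arm_command(
  targets=[
    [0,0,0.7,0,0,0,0],
    [0,0,1.4,0,0,0,0],
  ],
)

```text
time_s: 9.4
eef_pos: [0.5313, -0.204, 0.0873]
ee_rot: [0.752, 0.66, 0.0, -0.0]
ft_force: [-1.2, -0.3, -1.7]
grip_width: 0.0176
```

arm_command(
  targets=[
    [0,0,0.7,0,0,0,0],
    [0,0,1.4,0,0,0,0],
  ],
)

```text
time_s: 9.65
eef_pos: [0.5326, -0.2042, 0.0873]
ee_rot: [0.752, 0.66, 0.0, -0.0]
ft_force: [-0.6, 0.7, -1.7]
grip_width: 0.0175
```

arm_command(
  targets=[
    [0,0,0.7,0,0,0,0],
    [0,0,1.4,0,0,0,0],
  ],
)

```text
time_s: 9.9
eef_pos: [0.534, -0.2044, 0.0873]
ee_rot: [0.752, 0.66, 0.0, -0.0]
ft_force: [-0.8, 0.4, -0.5]
grip_width: 0.0172
```

arm_command(
  targets=[
    [0,0,0.7,0,0,0,0],
    [0,0,1.4,0,0,0,0],
  ],
)

```text
time_s: 10.15
eef_pos: [0.5354, -0.2045, 0.0873]
ee_rot: [0.752, 0.66, 0.0, -0.0]
ft_force: [-0.4, -0.4, -1.4]
grip_width: 0.0175
```

Run:
```python
from h import *
t=read_camera("top"); cv2.imwrite("pics/top4.png",t[:,:,::-1])
x=cv2.resize(t[150:220,240:360],None,fx=6,fy=6,interpolation=cv2.INTER_CUBIC)
cv2.imwrite("pics/c4.png",x[:,:,::-1])
for c in blobs(t[185-10:218,283:338],(5,130,20),(14,255,110),60): print(rect(cast("top",c.reshape(-1,2)+[283,175],.058)))
```

```text
(array([ 575.6, -139.7]), array([112. ,  52.7]), 82.5)
```

View pics/c4.png

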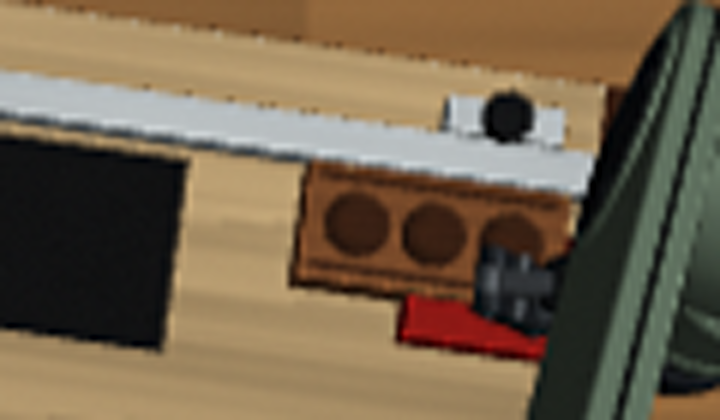

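The crop shows the blank (295–570, 160–300) lying parallel to the fence and practically at the bar. I close the last bit by force.

arm_command(
  targets=[
    [0,0,0.5,0,0,0,0],
    [0,0,1,0,0,0,0],
    [0,0,1,0,0,0,0],
  ],
)

```text
time_s: 10.58
eef_pos: [0.5365, -0.2047, 0.0873]
ee_rot: [0.752, 0.66, 0.0, 0.0]
ft_force: [-1.3, 0.9, -0.7]
grip_width: 0.0171
```

arm_command(
  targets=[
    [0,0,0.5,0,0,0,0],
    [0,0,1,0,0,0,0],
    [0,0,1,0,0,0,0],
  ],
)

```text
time_s: 10.95
eef_pos: [0.5375, -0.2048, 0.0873]
ee_rot: [0.752, 0.66, 0.0, 0.0]
ft_force: [-0.8, 0.4, -1.8]
grip_width: 0.0174
```

arm_command(
  targets=[
    [0,0,0.5,0,0,0,0],
    [0,0,1,0,0,0,0],
    [0,0,1,0,0,0,0],
  ],
)

```text
time_s: 11.32
eef_pos: [0.5384, -0.2049, 0.0873]
ee_rot: [0.752, 0.66, 0.0, 0.0]
ft_force: [0.1, -0.1, -2.0]
grip_width: 0.0173
```

arm_command(
  targets=[
    [0,0,0.5,0,0,0,0],
    [0,0,1,0,0,0,0],
    [0,0,1,0,0,0,0],
  ],
)

```text
time_s: 11.7
eef_pos: [0.539, -0.205, 0.0872]
ee_rot: [0.752, 0.66, -0.0, -0.0]
ft_force: [-2.2, 0.4, 0.7]
grip_width: 0.0172
```

arm_command(
  targets=[
    [0,0,0.5,0,0,0,0],
    [0,0,1,0,0,0,0],
    [0,0,1,0,0,0,0],
  ],
)

```text
time_s: 12.08
eef_pos: [0.5392, -0.205, 0.087]
ee_rot: [0.751, 0.66, -0.001, -0.001]
ft_force: [-5.3, -0.9, 0.1]
grip_width: 0.0172
```

The fence is felt at about 5 N, with a stiffness near 3–4 N/mm. I feed in sections and watch both forces.

arm_command(
  targets=[
    [0,2,0,0,0,0,0],
    [0,4,0,0,0,0,0],
    [0,6,0,0,0,0,0],
    [0,8,0,0,0,0,0],
    [0,10,0,0,0,0,0],
    [0,12,0,0,0,0,0],
  ],
)

```text
time_s: 12.82
eef_pos: [0.5406, -0.1938, 0.0868]
ee_rot: [0.751, 0.66, -0.001, -0.001]
ft_force: [-4.4, -2.6, -1.3]
grip_width: 0.0171
```

arm_command(
  targets=[
    [0,3,0,0,0,0,0],
    [0,6,0,0,0,0,0],
    [0,9,0,0,0,0,0],
    [0,12,0,0,0,0,0],
    [0,15,0,0,0,0,0],
  ],
)

```text
time_s: 13.45
eef_pos: [0.5426, -0.1789, 0.0868]
ee_rot: [0.751, 0.66, -0.001, -0.001]
ft_force: [-5.3, -3.4, -1.0]
grip_width: 0.017
```

arm_command(
  targets=[
    [0,4,0,0,0,0,0],
    [0,8,0,0,0,0,0],
    [0,12,0,0,0,0,0],
    [0,16,0,0,0,0,0],
    [0,20,0,0,0,0,0],
    [0,24,0,0,0,0,0],
  ],
)

```text
time_s: 14.2
eef_pos: [0.5458, -0.155, 0.0868]
ee_rot: [0.751, 0.66, -0.001, -0.001]
ft_force: [-4.9, -2.5, -1.0]
grip_width: 0.0173
```

arm_command(
  targets=[
    [0,4,0,0,0,0,0],
    [0,8,0,0,0,0,0],
    [0,12,0,0,0,0,0],
    [0,16,0,0,0,0,0],
    [0,20,0,0,0,0,0],
    [0,24,0,0,0,0,0],
  ],
)

```text
time_s: 14.95
eef_pos: [0.5489, -0.1311, 0.0867]
ee_rot: [0.751, 0.66, -0.001, -0.001]
ft_force: [-4.4, -2.5, -0.8]
grip_width: 0.0176
```

arm_command(
  targets=[
    [0,4,0.1,0,0,0,0],
    [0,8,0.1,0,0,0,0],
    [0,12,0.2,0,0,0,0],
    [0,16,0.2,0,0,0,0],
    [0,20,0.3,0,0,0,0],
    [0,24,0.3,0,0,0,0],
  ],
)

```text
time_s: 15.7
eef_pos: [0.5521, -0.1075, 0.0868]
ee_rot: [0.751, 0.66, -0.001, -0.001]
ft_force: [-5.7, -2.9, -1.2]
grip_width: 0.0177
```

arm_command(
  targets=[
    [0,4,0,0,0,0,0],
    [0,8,0,0,0,0,0],
    [0,12,0.1,0,0,0,0],
    [0,16,0.1,0,0,0,0],
    [0,20,0.2,0,0,0,0],
    [0,24,0.2,0,0,0,0],
  ],
)

```text
time_s: 16.45
eef_pos: [0.5552, -0.0838, 0.0868]
ee_rot: [0.751, 0.66, -0.002, -0.001]
ft_force: [-5.6, -3.1, -0.3]
grip_width: 0.017
```

arm_command(
  targets=[
    [0,4,0,0,0,0,0],
    [0,8,0,0,0,0,0],
    [0,12,0.1,0,0,0,0],
    [0,16,0.1,0,0,0,0],
    [0,20,0.2,0,0,0,0],
    [0,24,0.2,0,0,0,0],
  ],
)

```text
time_s: 17.2
eef_pos: [0.5584, -0.0601, 0.0868]
ee_rot: [0.751, 0.66, -0.002, -0.001]
ft_force: [-6.3, -3.0, 0.1]
grip_width: 0.0178
```

arm_command(
  targets=[
    [0,4,0,0,0,0,0],
    [0,8,0,0,0,0,0],
    [0,12,0,0,0,0,0],
    [0,16,0,0,0,0,0],
    [0,20,0,0,0,0,0],
    [0,24,0,0,0,0,0],
  ],
)

```text
time_s: 17.95
eef_pos: [0.5615, -0.0363, 0.0868]
ee_rot: [0.752, 0.66, -0.002, -0.001]
ft_force: [-5.5, -2.8, 0.2]
grip_width: 0.0176
```

arm_command(
  targets=[
    [0,4,0,0,0,0,0],
    [0,8,0,0,0,0,0],
    [0,12,0,0,0,0,0],
    [0,16,0,0,0,0,0],
    [0,20,0,0,0,0,0],
    [0,24,0,0,0,0,0],
  ],
)

```text
time_s: 18.7
eef_pos: [0.5647, -0.0125, 0.0868]
ee_rot: [0.752, 0.66, -0.002, -0.001]
ft_force: [-4.8, -2.7, -0.0]
grip_width: 0.0172
```

arm_command(
  targets=[
    [0,2,0,0,0,0,0],
    [0,4,0,0,0,0,0],
    [0,6,0,0,0,0,0],
    [0,8,0,0,0,0,0],
    [0,9,0,0,0,0,0],
    [0,10,0,0,0,0,0],
  ],
)

```text
time_s: 19.45
eef_pos: [0.566, -0.0026, 0.0868]
ee_rot: [0.752, 0.66, -0.002, -0.001]
ft_force: [-4.9, -2.9, 0.3]
grip_width: 0.0171
```

arm_command(
  targets=[
    [0,1,0,0,0,0,0],
    [0,2,0,0,0,0,0],
    [0,3,0,0,0,0,0],
    [0,4,0,0,0,0,0],
  ],
)

```text
time_s: 19.95
eef_pos: [0.5665, 0.0014, 0.0868]
ee_rot: [0.752, 0.66, -0.002, -0.001]
ft_force: [-5.4, -3.9, 0.0]
grip_width: 0.0166
```

arm_command(
  targets=[
    [0,0.7,0,0,0,0,0],
    [0,1.4,0,0,0,0,0],
    [0,2,0,0,0,0,0],
  ],
)

```text
time_s: 20.32
eef_pos: [0.5668, 0.0033, 0.0868]
ee_rot: [0.752, 0.66, -0.002, -0.001]
ft_force: [-4.9, -3.4, 0.5]
grip_width: 0.0171
```

arm_command(
  targets=[
    [0,0.5,0,0,0,0,0],
    [0,1,0,0,0,0,0],
  ],
)

```text
time_s: 20.58
eef_pos: [0.567, 0.0043, 0.0868]
ee_rot: [0.752, 0.66, -0.002, -0.001]
ft_force: [-5.4, -3.4, 0.3]
grip_width: 0.0173
```

arm_command(
  targets=[
    [0,0.5,0,0,0,0,0],
    [0,1,0,0,0,0,0],
  ],
)

```text
time_s: 20.82
eef_pos: [0.567, 0.0053, 0.0868]
ee_rot: [0.752, 0.66, -0.002, -0.001]
ft_force: [-5.9, -2.9, -0.3]
grip_width: 0.0176
```

arm_command(
  targets=[
    [0,0.5,0,0,0,0,0],
    [0,1,0,0,0,0,0],
  ],
)

```text
time_s: 21.08
eef_pos: [0.5672, 0.0061, 0.0868]
ee_rot: [0.751, 0.66, -0.002, -0.001]
ft_force: [-5.2, -4.1, 0.1]
grip_width: 0.0171
```

arm_command(
  targets=[
    [0,0.5,0,0,0,0,0],
    [0,1,0,0,0,0,0],
  ],
)

```text
time_s: 21.32
eef_pos: [0.5672, 0.0063, 0.0868]
ee_rot: [0.751, 0.66, -0.003, -0.0]
ft_force: [-5.6, -7.3, 0.5]
grip_width: 0.0177
```

arm_command(
  targets=[
    [0,0.5,0,0,0,0,0],
    [0,1,0,0,0,0,0],
  ],
)

```text
time_s: 21.58
eef_pos: [0.5672, 0.0064, 0.0868]
ee_rot: [0.751, 0.66, -0.003, 0.0]
ft_force: [-6.7, -9.3, 0.3]
grip_width: 0.0171
```

arm_command(
  targets=[
    [0,0.5,0,0,0,0,0],
    [0,0.5,0,0,0,0,0],
  ],
)

```text
time_s: 21.82
eef_pos: [0.5672, 0.0065, 0.0868]
ee_rot: [0.751, 0.66, -0.003, 0.0]
ft_force: [-6.4, -10.4, 0.8]
grip_width: 0.0174
```

The blank bears on the stop at about 8–10 N and on the fence at about 5–6 N. I back off diagonally, so that neither face drags it, and lift.

arm_command(
  targets=[
    [0,-0.6,-0.4,0,0,0,0],
    [0,-1.2,-0.8,0,0,0,0],
    [0,-2,-1.3,0,0,0,0],
    [0,-4,-3,0,0,0,0],
    [0,-8,-7,0,0,0,0],
    [0,-14,-12,0,0,0,0],
    [0,-20,-18,0,0,0,0],
    [0,-25,-20,0,0,0,0],
    [0,-25,-20,-20,0,0,0],
    [0,-25,-20,-55,0,0,0],
    [0,-25,-20,-90,0,0,0],
    [0,-25,-20,-90,0,0,0],
    [0,-25,-20,-90,0,0,0],
  ],
)

```text
time_s: 23.45
eef_pos: [0.5453, -0.0129, 0.1764]
ee_rot: [0.752, 0.66, -0.001, -0.001]
ft_force: [-0.1, -0.4, -1.2]
grip_width: 0.0171
```

arm_command(
  targets=[
    [0,15,-6,0,0,0,0],
    [0,50,-21,0,0,0,0],
    [0,90,-38,0,0,0,0.5],
    [0,130,-55,0,0,0,1],
    [0,170,-72,0,0,0,1.5],
    [0,210,-89,0,0,0,1.9],
    [0,250,-106,0,0,0,1.9],
    [0,290,-123,0,0,0,1.9],
    [0,320,-136,0,0,0,1.9],
    [0,340,-144.5,0,0,0,1.9],
    [0,347,-147.5,0,0,0,1.9],
    [0,347,-147.5,0,0,0,1.9],
    [0,347,-147.5,0,0,0,1.9],
  ],
)

```text
time_s: 25.08
eef_pos: [0.4451, 0.3494, 0.1773]
ee_rot: [0.763, 0.647, -0.0, 0.0]
ft_force: [-0.6, 0.5, -1.1]
grip_width: 0.0174
```

Run:
```python
from h import *
p=pose(); print(p)
im=read_camera("wrist"); cv2.imwrite("pics/w5.png",im[:,:,::-1])
t=read_camera("top"); cv2.imwrite("pics/top5.png",t[:,:,::-1]); s=read_camera("scene"); cv2.imwrite("pics/s5.png",s[:,:,::-1])
x=cv2.resize(t[140:250,170:360],(608,352),interpolation=cv2.INTER_CUBIC); cv2.imwrite("pics/c5.png",np.vstack([x,np.hstack([cv2.resize(s[150:270,250:460],(350,200)),cv2.resize(im[90:260,140:400],(258,200))])])[:,:,::-1])
for c in blobs(im,(100,120,40),(125,255,255),500): print("tray",rect(cast("wrist",c.reshape(-1,2),.013,p)))
for c in blobs(t[160:215,205:260],(5,130,20),(14,255,110),100): print("blank",rect(cast("top",c.reshape(-1,2)+[205,160],.058)))
```

```text
(array([0.44506134, 0.34943149, 0.17728422]), array([ 7.62749949e-01,  6.46693470e-01, -2.01650474e-04,  1.72350919e-04]))
tray (array([672.5, 641.9]), array([513.3, 266.2]), 16.1)
tray (array([459.8, 375.5]), array([135.8, 105.8]), 80.7)
blank (array([599.8,  68.1]), array([ 78.2, 115.1]), 1.6)
```

View pics/c5.png

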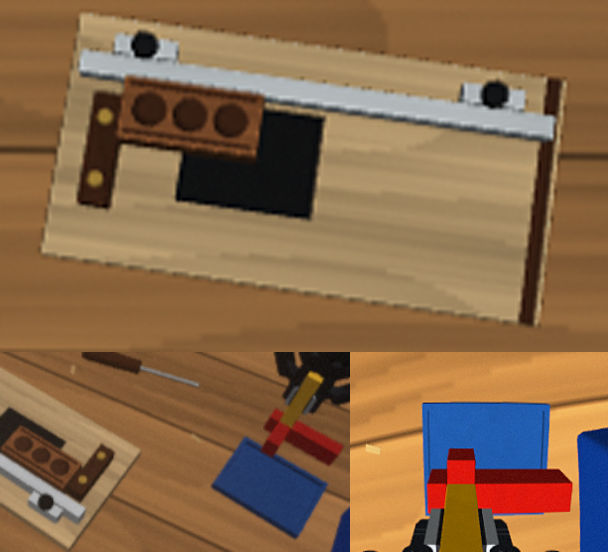

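The blank sits against both stop and fence, with no gap in the top view, and the stick hangs upright over the tray. Next I lower it.

arm_command(
  targets=[
    [0,0,0,30,0,0,0],
    [0,0,0,65,0,0,0],
    [0,0,0,90,0,0,0],
    [0,0,0,98,0,0,0],
    [0,0,0,102,0,0,0],
    [0,0,0,104,0,0,0],
    [0,0,0,104,0,0,0],
  ],
)

```text
time_s: 26.1
eef_pos: [0.4452, 0.3507, 0.0741]
ee_rot: [0.762, 0.647, 0.001, 0.0]
ft_force: [0.3, -0.3, -2.3]
grip_width: 0.017
```

arm_command(
  targets=[
    [0,0,0,0.7,0,0,0],
    [0,0,0,1.4,0,0,0],
    [0,0,0,1.4,0,0,0],
  ],
)

```text
time_s: 26.48
eef_pos: [0.4449, 0.3505, 0.0721]
ee_rot: [0.762, 0.647, 0.0, -0.0]
ft_force: [0.5, -0.6, -0.5]
grip_width: 0.0173
```

arm_command(
  targets=[
    [0,0,0,0.5,0,0,0],
    [0,0,0,1,0,0,0],
    [0,0,0,1,0,0,0],
  ],
)

```text
time_s: 26.85
eef_pos: [0.4448, 0.3505, 0.072]
ee_rot: [0.762, 0.647, 0.0, -0.0]
ft_force: [-2.4, -1.3, 6.8]
grip_width: 0.0172
```

arm_command(
  targets=[
    [0,0,0,-0.6,0,0,0],
    [10,0,0,-0.6,0,0,0],
    [20,0,0,-0.6,0,0,0],
    [28,0,0,-0.6,0,0,0],
    [36,0,0,-0.6,0,0,0],
    [50,0,0,-0.6,0,0,0],
    [65,0,0,-0.6,0,0,0],
    [70,0,0,-0.6,0,0,0],
    [70,0,0,-15,0,0,0],
    [70,0,0,-50,0,0,0],
    [70,0,0,-95,0,0,0],
    [70,0,0,-140,0,0,0],
    [70,0,-30,-180,0,0,0],
    [70,0,-60,-200,0,0,0],
    [70,0,-60,-200,0,0,0],
  ],
)

```text
time_s: 28.72
eef_pos: [0.3849, 0.3609, 0.2741]
ee_rot: [0.762, 0.648, 0.003, -0.0]
ft_force: [0.0, -0.6, 0.6]
grip_width: 0.0596
```

Run:
```python
from h import *
p=pose(); print(p)
t=read_camera("top"); s=read_camera("scene"); w=read_camera("wrist"); cv2.imwrite("pics/top6.png",t[:,:,::-1])
a=np.hstack([t,s]); 
cv2.imwrite("pics/c6.png",np.vstack([cv2.resize(a,(800,300)),np.hstack([cv2.resize(t[130:265,75:355],(500,241)),cv2.resize(w[60:300,100:400],(300,241))])])[:,:,::-1])
b=cv2.imread("pics/top0.png")[:,:,::-1]; d=cv2.absdiff(t,b).max(2)>45
n,l,st,_=cv2.connectedComponentsWithStats(d.astype(np.uint8)); print(st[1:][st[1:,4]>15])
```

```text
(array([0.38493746, 0.36087217, 0.27409453]), array([ 7.61779631e-01,  6.47829983e-01,  2.84298224e-03, -1.52065750e-04]))
[[ 207  163   46   26  747]
 [ 286  190   47   25  969]
 [  95  221   32   30  288]
 [   0  231    6    6   24]
 [  83  232    6    9   18]
 [   0  238   91  146 7401]
 [   7  317    5    8   20]
 [   0  355   26   25  275]]
```

View pics/c6.png

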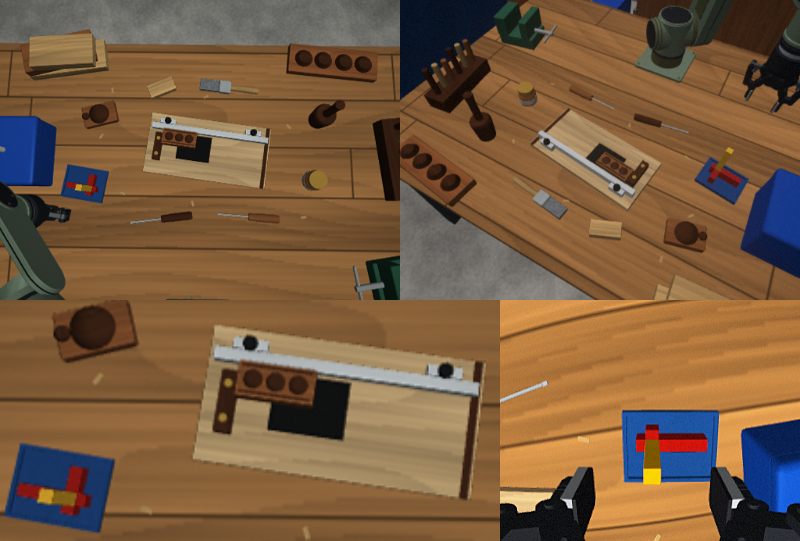

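The final views show the stick upright in the tray, the blank against fence and stop, and change only at the blank, the stick and the arm. I hand in.

```bash
python3 -c "
from rig import job; print(job.hand_in())"
```

```text
the job is handed in; nothing more can be done
None
```

The job is done and handed in, about 29 s into the 72 s allowed. I pressed the blank to the fence, fed it over the abrasive strip to the end stop, and stood the push stick back in its tray.

- **Forces:** the readings between moves, which include the sliding friction, showed about 4.5–6.5 N towards the fence during the feed. At the stop they reached about 10 N. I backed the stick off diagonally so it would not drag the blank.
- **Last checks:** in the top view the blank shows no visible gap to fence or stop, but at about 2.6 mm per pixel a gap under about 2 mm would not show. The stick stands free and upright in the tray with the open gripper clear of it. Comparing the first and last top pictures, only the blank, the stick and the arm had changed.
- **Disagreed:** one colour measurement of the blank's final position merged with the dark strip and was useless, so that check is by eye. The stick was first found turned about 5° from the tray. I put it back turned as the tray, with its foot in the middle.

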